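Close the dice box: lid on, four clips down

ROBOT

A 6-joint arm with a two-finger parallel gripper is mounted at the origin on the work surface. World frame = base frame: x ahead of the robot, y to its left, z up, the work surface at z = 0. Lengths are in m, angles in rad, forces in N, time in s.
With the tool pointing down it reaches from about 0.275 to 0.825 m from the base axis. Payload 5.2 kg.
Tool frame: the origin (TCP) lies at the very end of the fingers, on their centre line; the grasp point (between the pads) lies behind it (grip_depth is the z of the grasp point in the tool frame, in m); z points along the fingers, y is the line along which they close (so a half turn about z gives the same grasp; the last joint's range is limited). The gripper opens to 93 mm and grips with 3 to 60 N. Pads are 15 mm wide; open, the fingers measure 128 mm over their backs; the gripper's body (75 mm by 188 mm) begins 65 mm behind the grasp point.
Start: joints at [-1.399, 0.259, 1.535, -0, 1.348, -0.203], TCP at [0.201, -0.512, 0.219] pointing down, gripper open.
Joint ranges: [-3.14, 3.14], [-0.91, 2.08], [0.19, 2.58], [-1.22, 4.36], [0.22, 2.71], [-3.12, 3.12]. Speed limits (rad/s): [2.57, 2.57, 3.14, 3.14, 3.14, 3.14].

INTERFACE

Orientations are given as a unit quaternion [w, x, y, z].
In Python, from cell import get_state, get_image, camera_params, job_done, grip_depth gives the robot as it stands. The module is installed in compiled form; this text tells all that it offers.
- The arm moves only by the shell command python3 -m inch 'ROWS'. ROWS is JSON, a list of rows, each a list of 7 numbers: the turn, a rotation vector about the tool's x, y, z in rad, then the shift along the tool's x, y, z in mm, then the opening, from 0 (shut) to 1 (fully open). In form: [[wx, wy, wz, x, y, z, fingers], ...]. A call has 1 to 12 rows; each row shifts and turns the commanded pose from where the row before left it, along the tool's axes as they then stand; what a row does not reach is not made up. A row lasts 1/8 s, in which the tool goes at most 62.5 mm and 10.7 degrees, less where a joint would pass 70% of its speed; a pose out of reach is approached as far as the arm can. A call with a gripper value outside its range is refused whole. The fingers move at their own pace and stop on an object; the grip force is fixed at half the most. Time passes only in rows, so rows that do not move let the fingers close. It gives the time, the measured TCP pose, the force, the opening and the grip force at its end, in the units of the state.
- get_state(): the state, without advancing time (a new reading comes with each control period).
- get_image(name): name is "scene" or "side" or "wrist"; returns (picture, depth): 400x640x3 uint8, blue, green, red; 400x640 float32, m along the optical axis (not along the pixel's ray), 0 where there is no reading.
- camera_params(name): a dict with "fovy" (degrees; the focal length in pixels is half the picture's height over the tangent of half this angle, whatever the lens; pixels are square), "cx", "cy" (the principal point, pixels), "extrinsics" (4x4, takes a point from world to camera coordinates). Camera axes: x right, y up, looking along -z (the intrinsics and any distortion apply to the point x, -y, -z); pixel columns grow to the right and rows downward; lengths in m; the calibration is good to about 2 mm. The wrist camera is an equidistant fisheye: a pixel r from the principal point sees the ray r / f radians off the axis. A picture is of the moment at which its call begins: read the wrist's pose just before it. camera_params takes no time and is no camera call; for the wrist camera it gives the pose at the moment of the call.
- job_done(): hands the job in; it is judged then, once.
The state is a dict: "time": time; "joints": joint angles; "qvel": joint speeds; "joint_efforts": joint torques, N m; "eef_pos": TCP position; "orientation": TCP orientation; "force": force on the tool from outside, world axes, zero at the start; "wrist_torque": the same for the moment, N m; "width": finger opening in m; "grip_force": force on a finger pad.
Only numpy, scipy, OpenCV 4.12 (cv2) and the standard library are available. Lean on these libraries where they do the work, as an engineer would, in place of code of your own. Each camera call takes 0.05 s, during which the arm holds its last target. There are 200 camera calls.

TASK

The dice are back in their clear storage box, so close it up: set the loose lid squarely down on the box, then fold down its four side clips and press each one until it snaps under the catch on the box. Leave the box shut with all four clips home, and do not disturb the other things on the shelf.

Things in the scene. Friction and masses are not known exactly. Their poses are not given: they have to be found in the camera images.
- box_mouth (a point): Clear plastic box, open on top, three wooden dice inside: 110 (x) by 160 (y) mm outside, 65 high, walls 3 thick, so the mouth is 104 by 154. It stands on the mat and does not slide. Point: centre of the mouth, level with the rim's top; z up. A 5 mm flange rings the rim; midway along each side a catch ledge 54 mm wide stands out 11 mm from the wall, its lower edge 15.5 mm below the rim.
- mat: Grey silicone mat folded to 150 (x) by 190 (y) by 10 mm, lying on the shelf under the box, which stands at its centre with the same axes, so the rim is 75 mm above the shelf. It does not slide. Origin at the centre of its underside.
- lid_grip (a point): Centre of the fixed carrying handle's bar on the lid, the place to hold the lid. The bar is 96 mm long along the lid's y, 14 mm wide, 14 mm tall; its middle is 33 mm above the lid's lowest part and 25 mm above the plate's underside. 14 mm of space under it to the plate, but for a 14 mm square post 41 mm either side of the centre. Axes of the lid, z up.
- lid_seat (a point): Loose white plastic lid, 0.15 to 0.23 kg, lying right way up on the shelf. Point: centre of its plate's underside, which comes down on the rim (this point at box_mouth). Plate 129 (x) by 179 (y) by 4 mm. Below it a locating rib 8 mm deep, tapered in at its foot, enters the mouth with 1.5 mm play a side. Fits either way round. A hinged clip midway along each side.
- clip_xp (a joint): Angle (rad) of the clip on the lid's +x side: 0 = straight out level, negative = above level, 1.57 = folded down against the box. Hinge 67 mm from the lid's centre, 3 mm above lid_seat. A light spring (under 1.5 N at the tab) lifts it again if let go early; its toe meets the catch near 1.2; pressed towards the box with 4 to 6 N it snaps under by 1.5 and then stays, at 1.4 to 1.57.
- clip_xp_tab (a point): The clip on the lid's +x side: a flap 48 mm wide, 2.5 thick, reaching 28 mm from its hinge, with a hooked toe on its inner face (lower face while raised). Point: middle of its outer face 22 mm from the hinge, where one presses. x points from hinge to tab, y along the hinge, z out of the outer face (up when level, away from the box when down).
- clip_xn (a joint): Angle (rad) of the clip on the lid's -x side: 0 = straight out level, negative = above level, 1.57 = folded down against the box. Hinge 67 mm from the lid's centre, 3 mm above lid_seat. A light spring (under 1.5 N at the tab) lifts it again if let go early; its toe meets the catch near 1.2; pressed towards the box with 4 to 6 N it snaps under by 1.5 and then stays, at 1.4 to 1.57.
- clip_xn_tab (a point): The clip on the lid's -x side: a flap 48 mm wide, 2.5 thick, reaching 28 mm from its hinge, with a hooked toe on its inner face (lower face while raised). Point: middle of its outer face 22 mm from the hinge, where one presses. x points from hinge to tab, y along the hinge, z out of the outer face (up when level, away from the box when down).
- clip_yp (a joint): Angle (rad) of the clip on the lid's +y side: 0 = straight out level, negative = above level, 1.57 = folded down against the box. Hinge 92 mm from the lid's centre, 3 mm above lid_seat. A light spring (under 1.5 N at the tab) lifts it again if let go early; its toe meets the catch near 1.2; pressed towards the box with 4 to 6 N it snaps under by 1.5 and then stays, at 1.4 to 1.57.
- clip_yp_tab (a point): The clip on the lid's +y side: a flap 48 mm wide, 2.5 thick, reaching 28 mm from its hinge, with a hooked toe on its inner face (lower face while raised). Point: middle of its outer face 22 mm from the hinge, where one presses. x points from hinge to tab, y along the hinge, z out of the outer face (up when level, away from the box when down).
- clip_yn (a joint): Angle (rad) of the clip on the lid's -y side: 0 = straight out level, negative = above level, 1.57 = folded down against the box. Hinge 92 mm from the lid's centre, 3 mm above lid_seat. A light spring (under 1.5 N at the tab) lifts it again if let go early; its toe meets the catch near 1.2; pressed towards the box with 4 to 6 N it snaps under by 1.5 and then stays, at 1.4 to 1.57.
- clip_yn_tab (a point): The clip on the lid's -y side: a flap 48 mm wide, 2.5 thick, reaching 28 mm from its hinge, with a hooked toe on its inner face (lower face while raised). Point: middle of its outer face 22 mm from the hinge, where one presses. x points from hinge to tab, y along the hinge, z out of the outer face (up when level, away from the box when down).
- timer: Yellow plastic kitchen-type timer with a round press button, 70 by 90 by 40 mm. Not part of the job. Origin at the centre of its underside.
- coaster: Square slate coaster, 100 by 100 by 7 mm. Not part of the job. Origin at the centre of its underside.
- pencil_tin: Flat aluminium pencil tin with a hinged top, 63 by 178 by 26 mm. Not part of the job. Origin at the centre of its underside.

How it is judged:
By the outcome, as a careful person would: the job done as asked, in the order asked, and still so for the second after the job is handed in, with the robot touching nothing.
It also fails if it takes over 72 s, if anything falls off the work surface, if the arm or the gripper's body presses on something with over 40 N, if the wrist force passes 120 N, or if a joint passes its speed limit or range.

## Working session

There is one attempt and no reset: what is moved stays moved. The work goes in short steps, Python scripts to look and compute and a shell command to move; the robot and the scene stay as the last step left them, time stands still between calls to the robot, and variables do not carry over. Pictures are saved under pics/ and viewed, at most 10 in all, crops included, and the job is handed in when it is done.

```bash
mkdir -p pics
python3 - <<'E'
from cell import *
import cv2,numpy as np
s=get_state();print(s['time'],s['eef_pos'],s['orientation'],s['width'],grip_depth)
for n in('scene','side'):
    im,d=get_image(n);cv2.imwrite(f'pics/{n}0.png',im);np.savez(f'pics/{n}0.npz',im=im,d=d)
    p=camera_params(n);print(n,p['fovy'],p['cx'],p['cy'],np.round(p['extrinsics'],3).tolist(), {k for k in p})
E
```

```text
0.0 [ 0.20129063 -0.51127093  0.21781858] [-8.98912358e-04  9.82489610e-01  1.86315213e-01  1.65399617e-05] 0.0928776374681932 -0.0188
scene 53.82082236394644 319.919459695669 201.5841549204209 [[0.773, 0.635, 0.017, -0.472], [-0.473, 0.557, 0.683, 0.208], [0.424, -0.536, 0.73, -1.193], [0.0, 0.0, 0.0, 1.0]] {'extrinsics', 'fovy', 'cy', 'cx'}
side 55.888109434607024 319.5894842682262 199.87185749650246 [[-0.992, -0.123, 0.014, 0.554], [0.087, -0.613, 0.786, -0.119], [-0.088, 0.781, 0.619, -0.807], [0.0, 0.0, 0.0, 1.0]] {'extrinsics', 'fovy', 'cy', 'cx'}
```

View pics/scene0.png

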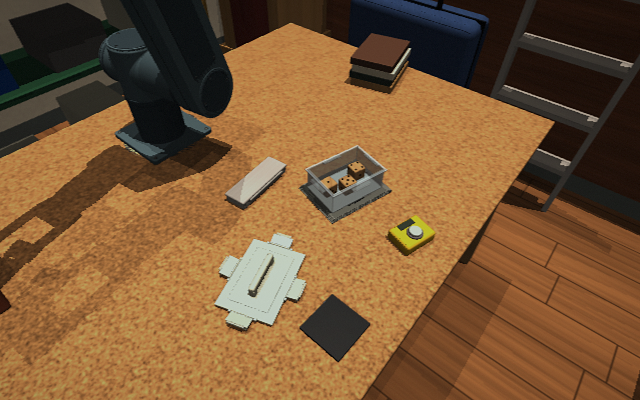

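View pics/side0.png

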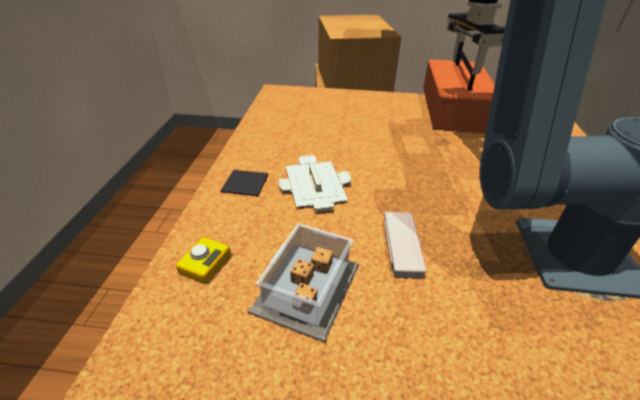

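```bash
cat > h.py <<'E'
from cell import *
import cv2,numpy as np
def KE(n):
    p=camera_params(n);f=200/np.tan(np.radians(p['fovy'])/2)
    return f,p['cx'],p['cy'],np.array(p['extrinsics'])
def proj(n,P):
    f,cx,cy,E=KE(n);c=np.atleast_2d(P)@E[:3,:3].T+E[:3,3]
    x=np.stack([c[:,0],-c[:,1],-c[:,2]],1)
    if n=='wrist':
        r=np.hypot(x[:,0],x[:,1]);k=f*np.arctan2(r,x[:,2])/np.maximum(r,1e-9)
    else: k=f/x[:,2]
    return np.stack([cx+x[:,0]*k,cy+x[:,1]*k],1)
def cast(n,uv,z):
    f,cx,cy,E=KE(n);q=(np.atleast_2d(uv)-[cx,cy])/f
    if n=='wrist':
        r=np.linalg.norm(q,axis=1,keepdims=True);q=np.hstack([q*np.sinc(r/np.pi),np.cos(r)])
    else: q=np.hstack([q,np.ones((len(q),1))])
    d=(q*[1,-1,-1])@E[:3,:3];o=-E[:3,:3].T@E[:3,3]
    return o+d*((z-o[2])/d[:,2])[:,None]
def top(n,im,z,c,half=.15,s=1000):
    "rectified top view of plane z about c: column=+x, row=-y, s px per m"
    k=int(2*half*s);g=(np.arange(k)+.5)/s-half
    X,Y=np.meshgrid(c[0]+g,c[1]-g);uv=proj(n,np.stack([X.ravel(),Y.ravel(),np.full(X.size,z)],1)).astype(np.float32)
    return cv2.remap(im,uv[:,0].reshape(k,k),uv[:,1].reshape(k,k),cv2.INTER_LINEAR)
def towld(px,c,half=.15,s=1000): 
    px=np.atleast_2d(px);return np.stack([c[0]+(px[:,0]+.5)/s-half,c[1]-(px[:,1]+.5)/s+half],1)
E
python3 - <<'E'
from h import *
A={n:np.load(f'pics/{n}0.npz')['im'] for n in('scene','side')}
for n,l,b in(('scene',(262,278),(347,183)),('side',(316,185),(305,285))):
    c=cast(n,l,.012)[0];m=top(n,A[n],.012,c);hsv=cv2.cvtColor(m,cv2.COLOR_BGR2HSV)
    k=((hsv[...,1]<60)&(hsv[...,2]>130)).astype(np.uint8)*255
    k=cv2.morphologyEx(k,cv2.MORPH_CLOSE,np.ones((25,25)));cv2.imwrite(f'pics/lm_{n}.png',k)
    k=cv2.morphologyEx(k,cv2.MORPH_OPEN,cv2.getStructuringElement(2,(63,63)))
    ct=max(cv2.findContours(k,0,2)[0],key=cv2.contourArea);r=cv2.minAreaRect(ct)
    print(n,'lid',towld(r[0],c),r[1:])
    print(n,'box approx',cast(n,b,.02))
o=[]
for n,x0,y0,x1,y1 in(('scene',295,140,400,225),('side',245,220,365,340)):
    o.append(cv2.resize(A[n][y0:y1,x0:x1],(400,600*400//800+0 if 0 else int(400*(y1-y0)/(x1-x0))),interpolation=cv2.INTER_CUBIC))
h=max(i.shape[0] for i in o);cv2.imwrite('pics/box1.png',np.hstack([cv2.copyMakeBorder(i,0,h-i.shape[0],0,0,0) for i in o]))
E
```

```text
scene lid [[ 0.59399191 -0.17429144]] ((164.48028564453125, 208.14508056640625), 2.726310968399048)
scene box approx [[0.56351922 0.16807777 0.02      ]]
side lid [[ 0.59273335 -0.17124504]] ((171.57835388183594, 204.08297729492188), 6.009006023406982)
side box approx [[0.5648208  0.17368233 0.02      ]]
```

View pics/box1.png

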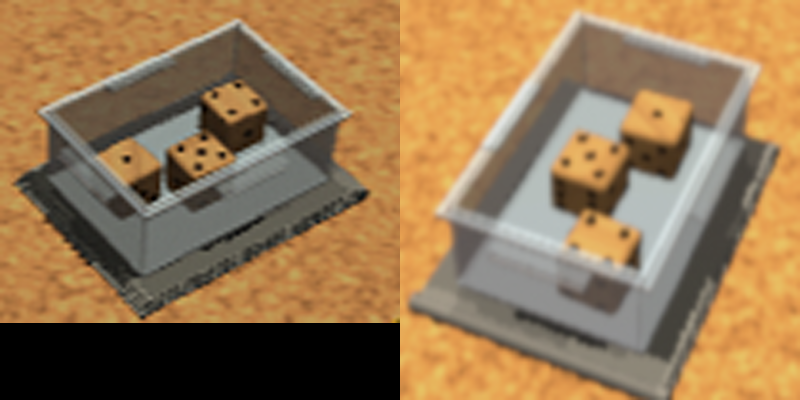

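Run:
```python
from h import *
S=np.array([(40,113),(238,20),(352,113),(150,215)])*105/400+[295,140]
D=np.array([(38,210),(180,12),(360,67),(247,287)])*120/400+[245,220]
for n,q in(('scene',S),('side',D)):
    P=cast(n,q-.0,.075)[:,:2];print(n,P.round(4).tolist(),P.mean(0).round(4));e=np.roll(P,-1,0)-P
    print(np.linalg.norm(e,axis=1).round(4),np.degrees(np.arctan2(e[:,1],e[:,0])).round(1))
E=np.linalg.inv(camera_params('wrist')['extrinsics']);print(E.round(3),camera_params('wrist')['fovy'])
for n in ('scene',):
    im=cv2.imread('pics/lm_scene.png');im2=cv2.imread('pics/lm_side.png')
    cv2.imwrite('pics/lm.png',np.hstack([im,im2]))
```

```text
scene [[0.4873, 0.0914], [0.5295, 0.2542], [0.643, 0.2243], [0.599, 0.065]] [0.5647 0.1587]
[0.1682 0.1174 0.1653 0.1148] [  75.4  -14.7 -105.5  166.7]
side [[0.64, 0.2246], [0.5933, 0.0653], [0.4825, 0.0979], [0.5285, 0.2568]] [0.5611 0.1612]
[0.1659 0.1155 0.1655 0.1161] [-106.3  163.6   73.9  -16.1]
[[ 0.367  0.899  0.238  0.267]
 [-0.93   0.355  0.093 -0.485]
 [-0.001 -0.256  0.967  0.383]
 [ 0.     0.     0.     1.   ]] 65.70646984690485
```

View pics/lm.png

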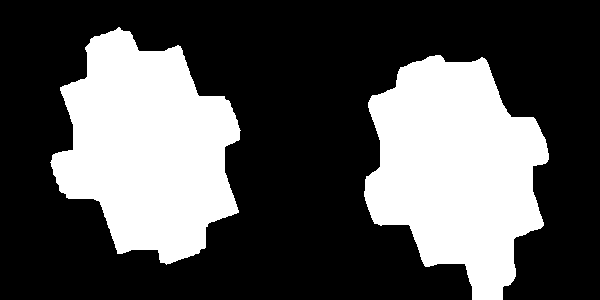

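```bash
python3 -m inch '[[0,0,0,54,-19,0,0.5],[0,0,0,54,-19,0,0.5],[0,0,0,54,-19,0,0.5],[0,0,0,54,-19,0,0.5],[0,0,0,54,-19,0,0.5],[0,0,0,54,-19,0,0.5],[0,0,0,54,-19,0,0.5],[0,0,0,54,-19,0,0.5],[0,0,0,57,-19,0,0.5]]'; python3 -m inch '[[0,0,-0.17,0,0,0,0.5],[0,0,-0.17,0,0,0,0.5],[0,0,-0.17,0,0,0,0.5],[0,0,-0.17,0,0,0,0.5],[0,0,-0.17,0,0,0,0.5],[0,0,-0.17,0,0,0,0.5],[0,0,-0.17,0,0,0,0.5],[0,0,-0.17,0,0,0,0.5],[0,0,-0.17,0,0,0,0.5],[0,0,0,0,0,0,0.5],[0,0,0,0,0,0,0.5]]'
python3 - <<'E'
from h import *
im,d=get_image('wrist');cv2.imwrite('pics/w1.png',im);np.save('pics/w1d.npy',d)
c=cast('wrist',[[319,200]],.012)[0];print(c)
np.savez('pics/w1.npz',im=im,**camera_params('wrist'))
c=np.array([.594,-.173]);m=top('wrist',im,.012,c,.15);cv2.imwrite('pics/w1top.png',np.hstack([m,cv2.resize(im[:, 80:560],(360,300))]))
E
```

```text
time: 1.23
eef_pos: [0.5948, -0.1722, 0.2183]
orientation: [-0.0, 0.983, 0.186, -0.0]
force: [-0.4, -0.8, -0.2]
width: 0.0466
grip_force: 0.0
time: 2.6
eef_pos: [0.5937, -0.1736, 0.2183]
orientation: [-0.0, 0.581, 0.814, -0.0]
force: [-0.1, 0.5, 0.5]
width: 0.0464
grip_force: 0.0
[ 0.60009316 -0.20233492  0.012     ]
```

View pics/w1top.png

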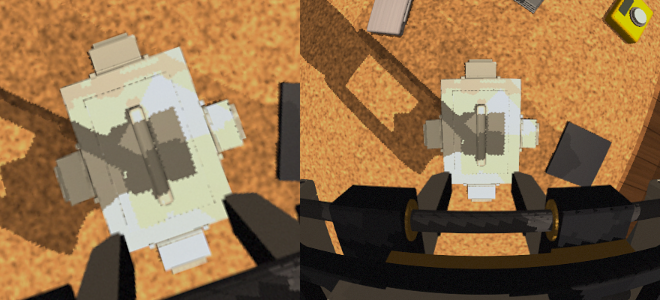

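Run:
```python
from h import *
im=cv2.imread('pics/w1.png');c=np.array([.594,-.173]);t=np.radians(19.4)
g=np.arange(-130,131)/1000.;X,Y=np.meshgrid(g,g) # lid axes, row=+y
def samp(z):
    P=np.stack([c[0]+np.cos(t)*X-np.sin(t)*Y,c[1]+np.sin(t)*X+np.cos(t)*Y,np.full(X.shape,z)],-1).reshape(-1,3)
    uv=proj('wrist',P).astype(np.float32);return cv2.remap(im,uv[:,0].reshape(X.shape),uv[:,1].reshape(X.shape),1)
m=samp(.012);h=cv2.cvtColor(m,cv2.COLOR_BGR2HSV);k=((h[...,1]<115)&(h[...,2]>60)).astype(np.uint8)*255
k=cv2.medianBlur(k,5)
def edges(rows,axis):
    L=[];R=[]
    for r in rows:
        v=(k[r] if axis else k[:,r])>0
        a=130
        lo=a-np.argmin(v[:a+1][::-1]);hi=a+np.argmin(v[a:]);L.append(lo-129.5);R.append(hi-130.5)
    return np.array(L),np.array(R)
r=np.r_[130+32:130+75];rr=np.r_[130-55:130-32,130+32:130+75]
L,R=edges(rr,1);print('left fit',np.polyfit(rr-130,L,1),'right',np.polyfit(rr-130,R,1),np.median(L),np.median(R))
rc=np.r_[130-55:130-30,130+30:130+55];B,T=edges(rc,0);print('bot/top',np.polyfit(rc-130,B,1),np.polyfit(rc-130,T,1),np.median(B),np.median(T))
cv2.imwrite('pics/w1m.png',np.hstack([cv2.resize(cv2.flip(q,0),(390,390)) for q in(cv2.cvtColor(k,8),samp(.040))]))
```

```text
left fit [ 9.74173097e-04 -6.55793072e+01] right [4.82641807e-03 6.30740141e+01] -65.5 63.5
bot/top [ 2.41625185e-03 -8.92787919e+01] [-1.37764025e-03  8.86993112e+01] -90.5 88.5
```

View pics/w1m.png

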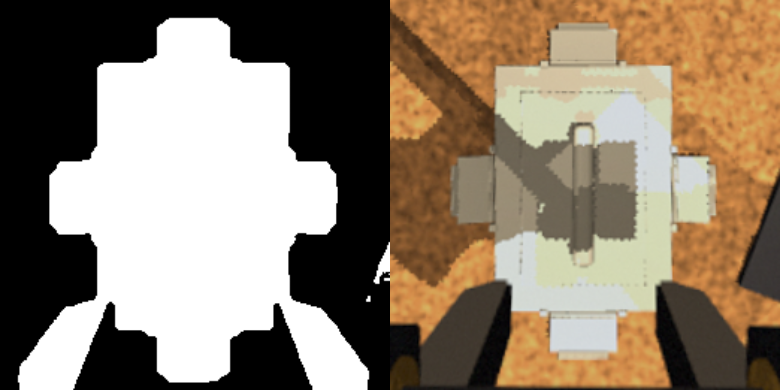

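```bash
python3 -m inch '[[0,0,-0.004,0,0,50,0.5],[0,0,0,0,0,50,0.5],[0,0,0,0,0,50,0.5],[0,0,0,0,0,32,0.5],[0,0,0,0,0,12,0.5],[0,0,0,0,0,8,0.5],[0,0,0,0,0,0,0.5],[0,0,0,0,0,0,0.5]]'; python3 -m inch '[[0,0,0,0,0,0,0],[0,0,0,0,0,0,0],[0,0,0,0,0,0,0],[0,0,0,0,0,0,0],[0,0,0,0,0,0,0]]'; python3 -m inch '[[0,0,0,0,0,-10,0],[0,0,0,0,0,-40,0],[0,0,0,0,0,-50,0],[0,0,0,0,0,-50,0],[0,0,0,0,0,0,0],[0,0,0,0,0,0,0],[0,0,0,0,0,0,0]]'
```

```text
time: 3.65
eef_pos: [0.5947, -0.1741, 0.018]
orientation: [0.001, 0.578, 0.816, 0.0]
force: [0.1, -0.8, 0.1]
width: 0.0465
grip_force: 0.0
time: 4.28
eef_pos: [0.5937, -0.1737, 0.0168]
orientation: [-0.0, 0.578, 0.816, -0.0]
force: [-2.0, 0.2, 1.8]
width: 0.0144
grip_force: 30.0
time: 5.15
eef_pos: [0.5926, -0.1731, 0.1646]
orientation: [-0.002, 0.578, 0.816, -0.0]
force: [-0.4, -0.1, -1.7]
width: 0.0142
grip_force: 30.0
```

```bash
python3 -m inch '[[0,0,0.15,0,0,0,0],[0,0,0.15,0,0,0,0],[0,0,0.15,0,0,0,0],[0,0,0.15,0,0,0,0],[0,0,0,0,0,0,0]]'; python3 -m inch '[[0,0,0,30,-12,0,0],[0,0,0,47,-17,0,0],[0,0,0,47,-17,0,0],[0,0,0,47,-17,0,0],[0,0,0,47,-17,0,0],[0,0,0,47,-17,0,0],[0,0,0,30,-12,0,0],[0,0,0,19,-6,0,0],[0,0,0,0,0,20,0],[0,0,0,0,0,20,0],[0,0,0,0,0,0,0],[0,0,0,0,0,0,0]]'
python3 - <<'E'
from h import *
print(get_state()['eef_pos'],get_state()['orientation'])
o=[]
for n in('scene','side'):
    im,d=get_image(n);cv2.imwrite(f'pics/{n}1.png',im)
    x,y=proj(n,[[.563,.16,.11]])[0].astype(int);print(n,x-80,y-60);o.append(cv2.resize(im[y-60:y+60,x-70:x+70],(400,343),interpolation=2))
cv2.imwrite('pics/hov.png',np.hstack(o))
E
```

```text
time: 5.78
eef_pos: [0.5931, -0.1733, 0.1649]
orientation: [-0.001, 0.793, 0.609, -0.001]
force: [0.4, -0.2, -1.1]
width: 0.0136
grip_force: 30.0
time: 7.28
eef_pos: [0.5646, 0.159, 0.1271]
orientation: [0.0, 0.793, 0.609, 0.0]
force: [0.1, 0.8, -1.5]
width: 0.0137
grip_force: 30.0
[0.56461034 0.1590156  0.12708406] [1.57699717e-04 7.93378825e-01 6.08728173e-01 1.63504490e-04]
scene 267 98
side 226 185
```

View pics/hov.png

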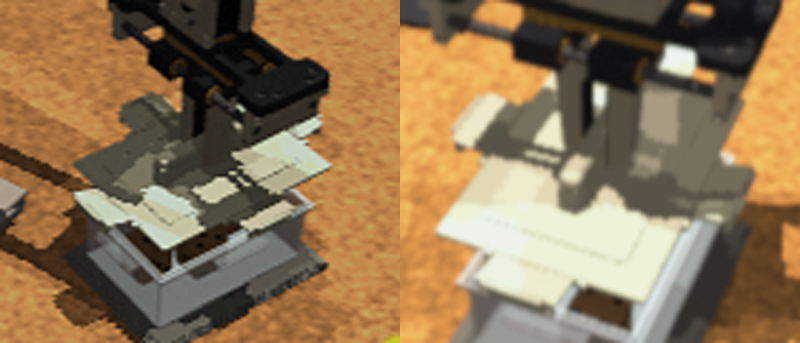

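Run:
```python
from h import *
S=np.array([(73,160),(165,250),(330,165)])/2.857+[277,98]
D=np.array([(37,230),(258,313)])/2.857+[236,185]
z=.1223;u=np.radians(75);ay=np.array([np.cos(u),np.sin(u)])
P=cast('scene',S,z)[:,:2];Q=cast('side',D,z)[:,:2]
print('scene',P.round(4),np.linalg.norm(P[1]-P[0]),np.linalg.norm(P[2]-P[1]),'c',(P[0]+P[2])/2, np.degrees(np.arctan2(*(P[2]-P[1])[::-1])))
print('side',Q.round(4),np.linalg.norm(Q[1]-Q[0]),'c',Q.mean(0)-.0895*ay)
```

```text
scene [[0.4797 0.09  ]
 [0.6052 0.055 ]
 [0.6486 0.226 ]] 0.13032167282806745 0.17639296746526964 c [0.56413808 0.15797832] 75.77493488899327
side [[0.647  0.2286]
 [0.5167 0.2691]] 0.13643993529916593 c [0.55865344 0.16240077]
```

```bash
python3 -m inch '[[0,0,0,0,1,15,0],[0,0,0,0,0,15,0],[0,0,0,0,0,2,0],[0,0,0,0,0,0,0],[0,0,0,0,0,0,0]]';python3 -m inch '[[0,0,0,0,0,2,0],[0,0,0,0,0,2,0],[0,0,0,0,0,1,0],[0,0,0,0,0,0,0]]'
```

```text
time: 8.0
eef_pos: [0.5654, 0.1592, 0.095]
orientation: [0.0, 0.793, 0.609, 0.0]
force: [0.1, 0.5, -1.7]
width: 0.0139
grip_force: 30.0
time: 8.5
eef_pos: [0.5651, 0.1593, 0.0901]
orientation: [0.0, 0.793, 0.609, 0.0]
force: [-1.0, 0.1, 0.8]
width: 0.0138
grip_force: 30.0
```

```bash
python3 -m inch '[[0,0,0,0,0,1,0],[0,0,0,0,0,1,0],[0,0,0,0,0,0,0]]';python3 -m inch '[[0,0,0,0,0,1,0],[0,0,0,0,0,1,0],[0,0,0,0,0,0,0]]'
```

```text
time: 8.88
eef_pos: [0.5646, 0.1596, 0.0888]
orientation: [-0.0, 0.793, 0.609, 0.0]
force: [-5.4, 1.7, 9.7]
width: 0.0139
grip_force: 30.0
time: 9.25
eef_pos: [0.5639, 0.1598, 0.0871]
orientation: [-0.001, 0.793, 0.609, -0.0]
force: [-8.7, 2.1, 13.6]
width: 0.0139
grip_force: 30.0
```

```bash
python3 -m inch '[[0,0,0,0,-2,0,0],[0,0,0,0,-0.7,0,0],[0,0,0,0,0,0,0]]';python3 -m inch '[[0,0,0,0,0,1,0],[0,0,0,0,0,1,0],[0,0,0,0,0,0,0]]'
```

```text
time: 9.62
eef_pos: [0.5622, 0.1597, 0.0852]
orientation: [-0.0, 0.793, 0.609, -0.0]
force: [-0.3, 0.1, -1.2]
width: 0.0139
grip_force: 30.0
time: 10.0
eef_pos: [0.5627, 0.1596, 0.0838]
orientation: [0.0, 0.793, 0.609, 0.0]
force: [-0.4, -2.1, 1.6]
width: 0.0138
grip_force: 30.0
```

```bash
python3 -m inch '[[0,0,0,0,0,1,0],[0,0,0,0,0,0,0],[0,0,0,0,0,0,0]]'
```

```text
time: 10.38
eef_pos: [0.5629, 0.1596, 0.0832]
orientation: [0.0, 0.793, 0.609, 0.0]
force: [-0.2, -1.7, 5.1]
width: 0.0136
grip_force: 30.0
```

```bash
python3 -m inch '[[0,0,0,0,0,-1,0.5],[0,0,0,0,0,-1,0.5],[0,0,0,0,0,0,0.5],[0,0,0,0,0,0,0.5],[0,0,0,0,0,-30,0.5],[0,0,0,0,0,-35,0.5],[0,0,0,0,0,0,0],[0,0,0,0,0,0,0]]'; python3 -m inch '[[0,0,0,40,0,0,0],[0,0,0,40,0,0,0],[0,0,0,35.5,0,0,0],[0,0,0,0,0,0,0],[0,0,0,0,0,0,0]]'
python3 - <<'E'
from h import *
print(get_state()['eef_pos'],get_state()['width'])
o=[]
for n in('scene','side'):
    im,d=get_image(n);cv2.imwrite(f'pics/{n}2.png',im)
    x,y=proj(n,[[.563,.16,.09]])[0].astype(int);print(n,x-70,y-60);o.append(cv2.resize(im[y-60:y+60,x-70:x+70],(400,343),interpolation=2))
cv2.imwrite('pics/seat.png',np.hstack(o))
E
```

```text
time: 11.38
eef_pos: [0.5619, 0.1598, 0.149]
orientation: [-0.0, 0.793, 0.609, -0.0]
force: [-0.2, 0.1, -0.2]
width: 0.0308
grip_force: 0.0
time: 12.0
eef_pos: [0.5914, 0.2708, 0.1481]
orientation: [-0.0, 0.793, 0.609, -0.001]
force: [-0.6, 0.1, -0.1]
width: 0.0005
grip_force: 0.0
[0.5913662  0.2708382  0.14808437] 0.0004653678422622078
scene 276 104
side 236 193
```

View pics/seat.png

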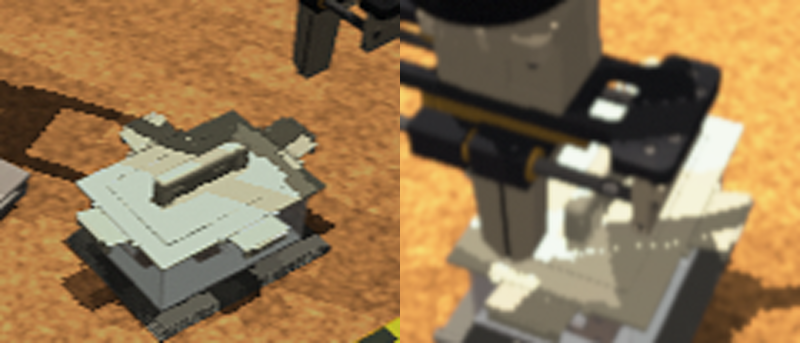

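```bash
python3 -m inch '[[0,0,0,0,0,48,0],[0,0,0,0,0,14,0],[0,0,0,0,0,13,0],[0,0,0,0,0,13,0],[0,0,0,-5,0,4,0],[0,0,0,-4,0,2,0],[0,0,0,-2,0,0,0],[0,0,0,-2,0,0,0],[0,0,0,0,0,0,0]]'; python3 -m inch '[[0,0,0,-1,0,0,0],[0,0,0,-1,0,0,0],[0,0,0,-1,0,0,0],[0,0,0,0,0,0,0]]'
```

```text
time: 13.22
eef_pos: [0.5889, 0.2583, 0.0559]
orientation: [0.0, 0.793, 0.609, -0.0]
force: [0.6, 1.1, -0.0]
width: 0.0004
grip_force: 0.4
time: 13.72
eef_pos: [0.5891, 0.258, 0.0561]
orientation: [-0.001, 0.793, 0.609, 0.002]
force: [2.7, 8.8, -2.0]
width: 0.0004
grip_force: 4.3
```

```bash
python3 -m inch '[[0,0,0,-1,0,0,0],[0,0,0,-1,0,0,0],[0,0,0,0,0,0,0]]'
```

```text
time: 14.1
eef_pos: [0.5893, 0.2578, 0.0565]
orientation: [-0.001, 0.793, 0.609, 0.004]
force: [4.3, 13.5, -3.5]
width: 0.0003
grip_force: 7.2
```

```bash
python3 -m inch '[[0,0,0,14,0,0,0],[0,0,0,0,0,-45,0],[0,0,0,0,0,-46,0],[0,0,0,-30,0,0,0],[0,0,0,-50,0,0,0],[0,0,0,-50,0,0,0],[0,0,0,-50,0,0,0],[0,0,0,-30,0,0,0],[0,0,0,-18,0,0,0],[0,0,0,0,0,0,0],[0,0,0,0,0,0,0]]'
python3 - <<'E'
from h import *
p=get_state()['eef_pos'];d=p[:2]-[.5627,.1596];u=np.radians(75.05);print(p,d@[np.cos(u),np.sin(u)],d@[np.sin(u),-np.cos(u)])
o=[]
for n in('scene','side'):
    im,d=get_image(n);cv2.imwrite(f'pics/{n}3.png',im)
    x,y=proj(n,[[.563,.16,.09]])[0].astype(int);o.append(cv2.resize(im[y-60:y+60,x-70:x+70],(400,343),interpolation=2))
cv2.imwrite('pics/yp.png',np.hstack(o))
E
```

```text
time: 15.48
eef_pos: [0.5325, 0.0481, 0.1467]
orientation: [-0.0, 0.793, 0.609, 0.0]
force: [0.7, 0.2, 0.2]
width: 0.0005
grip_force: 0.0
[0.53253536 0.04808754 0.14668323] -0.11551966049760842 -0.0003760702730462792
```

View pics/yp.png

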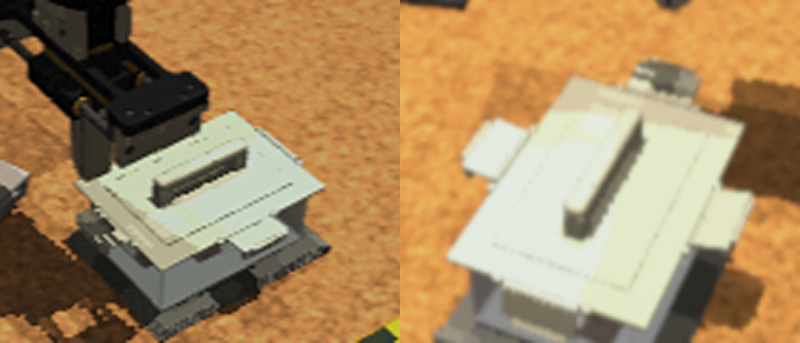

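```bash
python3 -m inch '[[0,0,0,0,0,47,0],[0,0,0,0,0,14,0],[0,0,0,0,0,13,0],[0,0,0,0,0,13,0],[0,0,0,5,0,4,0],[0,0,0,4,0,2,0],[0,0,0,2,0,0,0],[0,0,0,2,0,0,0],[0,0,0,0,0,0,0]]'; python3 -m inch '[[0,0,0,1,0,0,0],[0,0,0,1,0,0,0],[0,0,0,1,0,0,0],[0,0,0,0,0,0,0]]';  python3 -m inch '[[0,0,0,1,0,0,0],[0,0,0,1,0,0,0],[0,0,0,0,0,0,0]]'
```

```text
time: 16.7
eef_pos: [0.5358, 0.0592, 0.0541]
orientation: [0.001, 0.793, 0.609, -0.0]
force: [-1.5, -5.5, 1.5]
width: 0.0002
grip_force: 2.8
time: 17.2
eef_pos: [0.536, 0.0596, 0.0541]
orientation: [0.002, 0.793, 0.609, -0.002]
force: [-4.9, -14.7, 3.3]
width: 0.0003
grip_force: 8.1
time: 17.58
eef_pos: [0.536, 0.0597, 0.0541]
orientation: [0.002, 0.793, 0.609, -0.003]
force: [-5.2, -22.6, 5.2]
width: 0.0007
grip_force: 11.7
```

```bash
python3 -m inch '[[0,0,0,-14,0,0,0],[0,0,0,0,0,-46,0],[0,0,0,0,0,-46,0],[0,0,0,37,30,0,0],[0,0,0,37,30,0,0],[0,0,0,37,31,0,0],[0,0,0,0,0,0,0]]'; python3 -m inch '[[0,0,0.157,0,0,0,0],[0,0,0.157,0,0,0,0],[0,0,0.157,0,0,0,0],[0,0,0.157,0,0,0,0],[0,0,0.157,0,0,0,0],[0,0,0.157,0,0,0,0],[0,0,0.157,0,0,0,0],[0,0,0.157,0,0,0,0],[0,0,0.157,0,0,0,0],[0,0,0.157,0,0,0,0],[0,0,0,0,0,0,0],[0,0,0,0,0,0,0]]'
python3 - <<'E'
from h import *
p=get_state()['eef_pos'];d=p[:2]-[.5627,.1596];u=np.radians(75.05);print(p,d@[np.cos(u),np.sin(u)],d@[np.sin(u),-np.cos(u)],get_state()['joints'])
E
```

```text
time: 18.45
eef_pos: [0.6516, 0.1373, 0.1447]
orientation: [-0.0, 0.793, 0.61, 0.001]
force: [-0.0, -0.4, 0.0]
width: 0.0006
grip_force: 0.0
time: 19.95
eef_pos: [0.6495, 0.1347, 0.1458]
orientation: [-0.0, 0.992, -0.129, -0.0]
force: [-1.0, 0.9, -0.9]
width: 0.0005
grip_force: 0.0
[0.64948482 0.13466764 0.14575824] -0.001700024889165756 0.09027922115852928 [3.64825741e-02 5.10779631e-01 1.33930503e+00 2.50698536e-04
 1.29173320e+00 1.86558624e+00]
```

```bash
python3 -m inch '[[0,0,0,0,0,46,0],[0,0,0,0,0,14,0],[0,0,0,0,0,13,0],[0,0,0,0,0,13,0],[0,0,0,-5,0,4,0],[0,0,0,-4,0,2,0],[0,0,0,-2,0,0,0],[0,0,0,-2,0,0,0],[0,0,0,0,0,0,0]]'; python3 -m inch '[[0,0,0,-1,0,0,0],[0,0,0,-1,0,0,0],[0,0,0,-1,0,0,0],[0,0,0,0,0,0,0]]';  python3 -m inch '[[0,0,0,-1,0,0,0],[0,0,0,-1,0,0,0],[0,0,0,0,0,0,0]]'
```

```text
time: 21.08
eef_pos: [0.6379, 0.138, 0.0542]
orientation: [-0.0, 0.991, -0.13, 0.001]
force: [2.9, -0.6, 2.0]
width: 0.0005
grip_force: 2.0
time: 21.58
eef_pos: [0.6375, 0.1382, 0.0543]
orientation: [-0.0, 0.991, -0.13, 0.003]
force: [10.3, -2.9, -2.7]
width: 0.0007
grip_force: 5.2
time: 21.95
eef_pos: [0.6374, 0.1381, 0.0548]
orientation: [0.0, 0.991, -0.131, 0.005]
force: [14.4, -4.6, -4.0]
width: 0.0002
grip_force: 7.4
```

```bash
python3 -m inch '[[0,0,0,14,0,0,0],[0,0,0,0,0,-46,0],[0,0,0,0,0,-46,0],[0,0,0,-30,0,0,0],[0,0,0,-50,0,0,0],[0,0,0,-50,0,0,0],[0,0,0,-30,0,0,0],[0,0,0,-17,0,0,0],[0,0,0,0,0,0,0],[0,0,0,0,0,0,0]]'
python3 - <<'E'
from h import *
p=get_state()['eef_pos'];d=p[:2]-[.5627,.1596];u=np.radians(75.05);print(p,d@[np.cos(u),np.sin(u)],d@[np.sin(u),-np.cos(u)])
E
```

```text
time: 23.2
eef_pos: [0.4762, 0.1814, 0.1457]
orientation: [-0.0, 0.991, -0.13, 0.0]
force: [-0.3, 1.0, 0.5]
width: 0.0008
grip_force: 0.0
[0.47621201 0.18139288 0.14574413] -0.001256607811962474 -0.08918252379830122
```

```bash
python3 -m inch '[[0,0,0,-1,0,46,0],[0,0,0,0,0,14,0],[0,0,0,0,0,13,0],[0,0,0,0,0,13,0],[0,0,0,5,0,4,0],[0,0,0,4,0,2,0],[0,0,0,2,0,0,0],[0,0,0,2,0,0,0],[0,0,0,0,0,0,0]]'; python3 -m inch '[[0,0,0,1,0,0,0],[0,0,0,1,0,0,0],[0,0,0,1,0,0,0],[0,0,0,0,0,0,0]]';  python3 -m inch '[[0,0,0,1,0,0,0],[0,0,0,1,0,0,0],[0,0,0,0,0,0,0]]'; python3 -m inch '[[0,0,0,-16,0,0,0],[0,0,0,0,0,-46,0],[0,0,0,0,0,-50,0],[0,0,0,-30,0,-50,0],[0,0,0,-30,0,-50,0],[0,0,0,0,0,0,0],[0,0,0,0,0,0,0]]'
python3 - <<'E'
from h import *
o=[]
for n in('scene','side'):
    im,d=get_image(n);cv2.imwrite(f'pics/{n}4.png',im)
    x,y=proj(n,[[.563,.16,.08]])[0].astype(int);o.append(cv2.resize(im[y-60:y+60,x-70:x+70],(400,343),interpolation=2))
cv2.imwrite('pics/end.png',np.hstack(o))
E
```

```text
time: 24.32
eef_pos: [0.485, 0.1789, 0.0537]
orientation: [-0.0, 0.991, -0.13, -0.002]
force: [-6.6, 2.1, 4.0]
width: 0.0004
grip_force: 3.9
time: 24.82
eef_pos: [0.485, 0.1788, 0.0536]
orientation: [-0.0, 0.991, -0.13, -0.004]
force: [-14.1, 5.8, 12.3]
width: 0.0002
grip_force: 7.9
time: 25.2
eef_pos: [0.4851, 0.1788, 0.0537]
orientation: [-0.0, 0.991, -0.13, -0.006]
force: [-20.3, 6.9, 17.9]
width: 0.0002
grip_force: 10.7
time: 26.08
eef_pos: [0.4185, 0.1967, 0.2496]
orientation: [-0.0, 0.991, -0.13, 0.001]
force: [-0.5, -0.3, 0.3]
width: 0.0006
grip_force: 0.0
```

View pics/end.png

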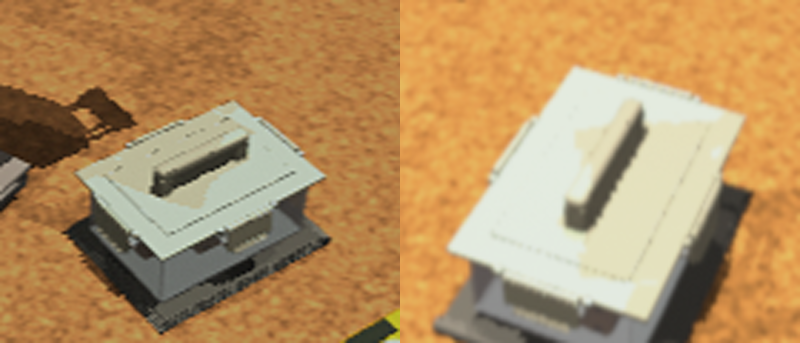

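```bash
python3 -c "
from cell import *
print(job_done())"
```

```text
the job is handed in; nothing more can be done
None
```

The lid is seated squarely on the box, and all four clips were pressed home and stayed down after release in the final images. The job was handed in at about 26 s, with the robot clear and the other things on the shelf left alone.

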